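# Try out a sprung pull-out wardrobe rail

### The job

Try the spring-return pull-out wardrobe rail before it is fitted: hook the blue carrier over the black outer stretch of the rail, slide it along the rail without lifting it off until it sits over the green band, and let go of it. Then pull the rail out by its red handle until the handle stands directly above the orange tape, with the carrier still on the band, and finish while holding it there against the spring, not letting go. Leave the other things on the panel alone.

Things in the scene. Friction and masses are not known exactly. Their poses are not given: they have to be found in the camera images.
- carrier_mid (a point): Centre of a loose blue plastic carrier (0.12 kg), an upturned U, 94 mm tall, standing on its two legs on the panel; this point is 47 mm above the feet. z up; y along the open channel between the legs, x across (a half turn is the same). Legs 40 mm tall, 5 mm thick, 28 mm long in y, channel 20 mm wide. Hooked on, its crosspiece rests on the rail and this point is 7 mm above the rail's top
- carrier_tab (a point): Centre of the carrier's upright grip tab, 23 mm above the carrier's centre, same axes: 10 mm thick in x, 28 mm long in y, 48 mm tall, standing on the 6 mm thick crosspiece (30 x 28 mm) that joins the legs
- rail (a joint): How far the sprung rail is pulled out of its housing, m: 0 fully home (where it starts and springs back to), 0.15 at the end stop. The spring pulls back with 3 N at 0, rising by 0.5 N per 10 mm; it does not latch
- pull (a point): Centre of the gripping part of the red handle, an upright plate fixed on the rail's outer end: 14 mm thick along the rail (y), 44 mm wide across it (x). Its top is 20 mm above this point; this point is 35 mm above the rail's top, 135 mm above the panel. Axes: y along the rail, outwards, the way the handle pulls; z up
- rail_mouth (a point): Where the rail's top line leaves the grey housing's front, 100 mm above the panel; y outwards along the rail. The rail is a level bar 12 mm wide, 16 mm tall. At home 193 mm of it shows up to the handle's inner face: inner 95 mm silver, outer 98 mm (next to the handle) black. The housing is fixed to the panel (place and heading vary), 70 mm wide, 120 mm tall, and reaches 160 mm inwards from here
- band_top (a point): Centre of the 10 mm wide green band around the silver part of the rail, on the rail's flat top, 100 mm above the panel. It moves with the rail; it lies 130 to 160 mm inwards of the handle's middle (varies). Same axes as the handle
- tape_mid (a point): Middle of the orange tape, 150 mm long and 12 mm wide, flat on the panel, crossing under the rail's line at right angles (y along the rail, outwards), some 65 to 120 mm beyond the home handle. Directly below the handle's middle when the rail is out far enough
- hex_key: Loose steel hex key, 90 x 28 mm, lying flat; leave alone
- dowels: Loose bundle of six beech dowels, 40 mm long, with a rubber band; leave alone
- cam_lock: Loose zinc cam lock, 15 mm across, 12 mm tall; leave alone
- screwdriver: Loose red-handled screwdriver lying flat; leave alone
- screw_box: Loose cardboard screw box, 70 x 100 mm, 45 mm tall; leave alone
- tray: Grey plastic parts tray with shut hinged lid, 100 x 190 mm, about 75 mm tall with its knob, fixed; leave alone
- tray_lid_handle (a point): Knob of the tray's hinged lid, which is shut and stays shut; leave alone
Mind the look-alikes: they are no part of the job. Of the things shaped like the part that bears carrier_mid, the blue one is meant.

How it is judged:
By the outcome, as a careful person would: the job done as asked, in the order asked, and still so for the second after the job is handed in, while the arm keeps its last pose, push and grip.
It also fails if it takes over 54 s, if anything falls off the work surface, if the arm or the gripper's body presses on something with over 40 N, if the wrist force passes 120 N, or if a joint passes its speed limit or range.

### The arm

A 6-joint arm with a two-finger parallel gripper is mounted at the origin on the work surface. World frame = base frame: x ahead of the robot, y to its left, z up, the work surface at z = 0. Lengths are in m, angles in rad, forces in N, time in s.
With the tool pointing down it reaches from about 0.325 to 0.775 m from the base axis. Payload 9.3 kg.
Tool frame: the origin (TCP) lies between the finger pads; the fingertips stand 22 mm ahead of it and the grasp point (between the pads) lies 3 mm ahead of it; z points along the fingers, y is the direction in which the jaws open and shut (so a half turn about z gives the same grasp; the last joint's range is limited). The gripper opens to 85 mm and grips with 20 to 120 N. Pads are 22 mm wide; open, the fingers measure 114 mm over their backs; the gripper's body (76 mm by 85 mm) begins 54 mm behind the grasp point. The pads swing forward as they close: fully open they stand 13 mm farther back than shut.
Start: joints at [1.123, 0.259, 0.021, 1.334, 0, 1.418], TCP at [0.16, 0.526, 0.253] pointing down, gripper open.
Joint ranges: [-3.04, 3.04], [-0.91, 1.82], [-1.04, 1.36], [-1.92, 1.95], [-1.52, 1.45], [-3.14, 3.14]. Speed limits (rad/s): [2.22, 2.22, 2.79, 3.14, 3.14, 3.14].

### API

Orientations are given as a unit quaternion [w, x, y, z].
In Python, from station import state, read_camera, order gives the robot as it stands.
- The arm moves only by the tool apply_moves, never from a script. Its argument "commands" is a list of rows, each a list of 2 entries, a list of its own where there are three numbers: the shift along the tool's x, y, z in mm, then the turn, a rotation vector about the tool's x, y, z in rad. In form: [[[x, y, z], [wx, wy, wz]], ...]. A call has 1 to 20 rows; each row shifts and turns the commanded pose from where the row before left it, along the tool's axes as they then stand; what a row does not reach is not made up. A row lasts 1/8 s, in which the tool goes at most 62.5 mm and 10.7 degrees, less where a joint would pass 70% of its speed; a pose out of reach is approached as far as the arm can. A call is refused whole if a number of a shift passes 62.5 or a number of a turn 0.188, either way. A call with a gripper value outside its range is refused whole. "grip" is the opening, from 0 (shut) to 1 (fully open), set as the call begins (left out, the last holds). The fingers move at their own pace and stop on an object; "newtons" is the grip in N (left out, the last holds). Time passes only in rows, so rows that do not move let the fingers close. It gives the time, the measured TCP pose, the force and the opening at its end, in the units of the state.
- state(): the state, without advancing time (a new reading comes with each control period).
- read_camera(name): name is "side" or "top"; returns a dict with "img" (400x640x3 uint8, red, green, blue), "K" (3x3 intrinsics, pixels), "distortion" ([k1, k2, p1, p2, k3] as OpenCV has them; the pictures are not rectified), "T" (4x4, takes a point from camera to world coordinates). Camera axes: x right, y up, looking along -z (the intrinsics and any distortion apply to the point x, -y, -z); pixel columns grow to the right and rows downward; lengths in m; the calibration is good to about 2 mm. A picture is of the moment at which its call begins. There is no depth.
- order.hand_in(): hands the job in, once; it reports no verdict.
The state is a dict: "t": time; "qpos": joint angles; "dq": joint speeds; "effort": joint torques, N m; "tool_pos": TCP position; "eef_rot": TCP orientation; "ft_force": force on the tool from outside, world axes, zero at the start; "wrist_torque": the same for the moment, N m; "gripper_width": finger opening in m.
Only numpy, scipy, OpenCV 4.12 (cv2) and the standard library are available. Lean on these libraries where they do the work, as an engineer would, in place of code of your own. Each camera call takes 0.05 s, during which the arm holds its last target. There are 200 camera calls.

## Working session

There is one attempt and no reset: what is moved stays moved. The work goes in short steps, Python scripts to look and compute and a tool call to move; the robot and the scene stay as the last step left them, time stands still between calls to the robot, and variables do not carry over. Pictures are saved under pics/ and viewed, about 8 in all and at most 12, crops included, and the job is handed in when it is done.

Besides the shell and the picture viewer there is one more tool, called in YAML: its name, and indented under it one key for each argument. apply_moves: Moves the arm, as the interface text tells. Its arguments: {"type":"object","properties":{"commands":{"type":"array"},"grip":{"type":"number"},"newtons":{"type":"number"}},"required":["commands"]}

```bash
mkdir -p pics; ls; cat > h.py <<'E'
import numpy as np, cv2
from station import state, read_camera, order
from scipy.spatial.transform import Rotation as R
def ray(c,uv):
    p=cv2.undistortPoints(np.array(uv,float).reshape(-1,1,2),c["K"],np.array(c["distortion"],float)).reshape(-1,2)
    d=np.c_[p[:,0],-p[:,1],-np.ones(len(p))]@c["T"][:3,:3].T
    return c["T"][:3,3],d
def onz(c,uv,z):
    o,d=ray(c,uv); return o+d*((z-o[2])/d[:,2])[:,None]
def proj(c,P):
    P=np.atleast_2d(P).astype(float); q=(P-c["T"][:3,3])@c["T"][:3,:3]; q=q*[1,-1,-1]
    return cv2.projectPoints(q,np.zeros(3),np.zeros(3),c["K"],np.array(c["distortion"],float))[0].reshape(-1,2)
def get(n):
    c=read_camera(n); c={k:np.array(v) for k,v in c.items()}; c["K"]=c["K"].astype(float); return c
def save(c,f,crop=None,s=1):
    im=c["img"][:,:,::-1]
    if crop: x0,y0,x1,y1=crop; im=im[y0:y1,x0:x1]
    cv2.imwrite("pics/"+f,cv2.resize(im,None,fx=s,fy=s,interpolation=cv2.INTER_CUBIC))
E
python3 - <<'E'
from h import *
for n in("top","side"):
    c=get(n); save(c,n+"0.png",s=1.25); print(n,c["T"].round(3).tolist())
print(state())
E
```

```text
pics
top [[-0.007, 0.995, -0.097, 0.459], [-1.0, -0.008, -0.015, -0.084], [-0.016, 0.097, 0.995, 1.026], [0.0, 0.0, 0.0, 1.0]]
side [[-0.989, 0.083, -0.119, 0.41], [-0.144, -0.593, 0.792, 0.929], [-0.005, 0.801, 0.598, 0.855], [0.0, 0.0, 0.0, 1.0]]
{'t': 0.1, 'qpos': array([ 1.12337822e+00,  2.59147856e-01,  2.08597440e-02,  1.33370755e+00,
       -1.80286916e-05,  1.41823110e+00]), 'dq': array([ 0.00095759,  0.00043562,  0.00179986,  0.00133533,  0.00077847,
       -0.00056499]), 'effort': array([ 5.07009623e-03, -5.56698704e+01,  3.45068622e+01,  1.17070993e-02,
       -1.32371329e-04,  3.38869165e-05]), 'tool_pos': array([0.15972515, 0.52606888, 0.25272881]), 'eef_rot': array([-1.68597589e-04,  1.46892946e-01,  9.89152214e-01, -5.75550387e-04]), 'ft_force': array([ 0.23859869, -0.5512491 ,  0.32072776]), 'wrist_torque': array([ 0.00614272,  0.04782506, -0.03531139]), 'gripper_width': 0.08540324417139722}
```

View pics/top0.png

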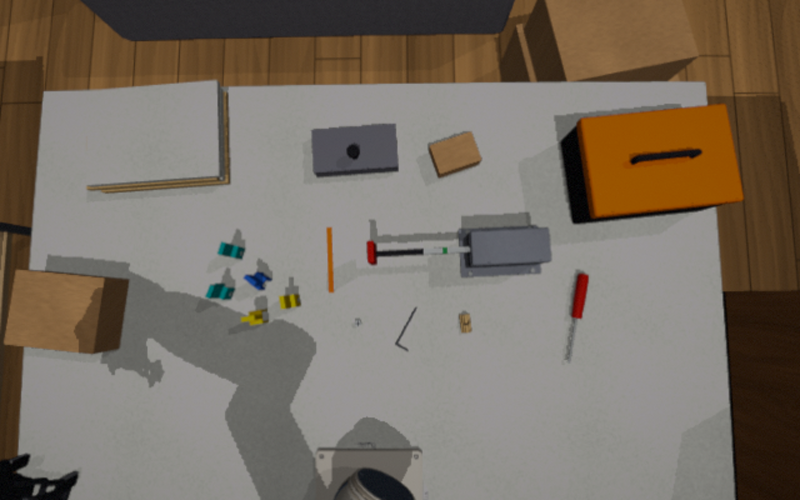

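View pics/side0.png

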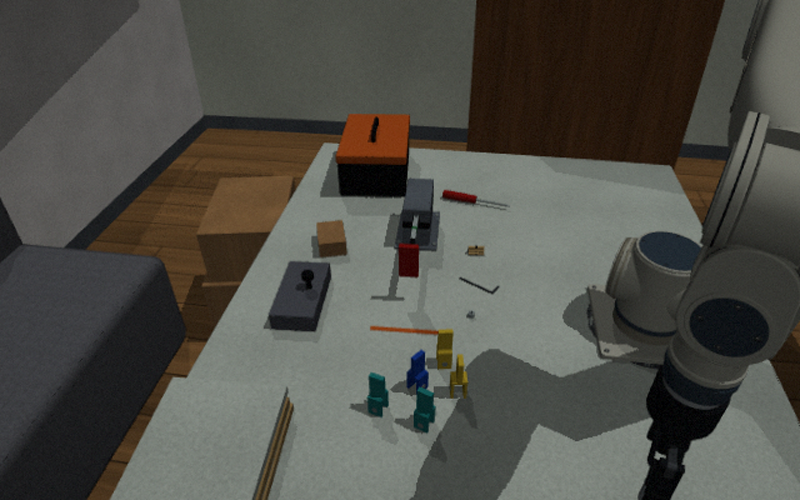

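The top view shows the rail running left (+y) with its red handle at (371,252), the tape at (330,260) and the blue carrier at (257,281). It is surrounded by teal and yellow copies.

```bash
cat > m.py <<'E'
from h import *
def mask(c,name):
    h=cv2.cvtColor(c["img"],cv2.COLOR_RGB2HSV); H,S,V=[h[:,:,i].astype(int) for i in range(3)]
    return {"blue":(H>108)&(H<128)&(S>130)&(V>40),"green":(H>45)&(H<78)&(S>90)&(V>40),"red":((H<5)|(H>174))&(S>150)&(V>50),"orange":(H>5)&(H<18)&(S>170)&(V>90)}[name]
def blobs(c,name,mn=6):
    n,l,s,ce=cv2.connectedComponentsWithStats(mask(c,name).astype(np.uint8))
    return [(s[i].tolist(),ce[i].round(1).tolist(),l==i) for i in range(1,n) if s[i,4]>=mn]
E
python3 - <<'E'
from m import *
t=get("top");s=get("side")
for n,c in(("top",t),("side",s)):
    for k in("blue","green","red","orange"):
        for b in blobs(c,k): print(n,k,b[0],b[1])
a=t["img"][205:245,190:225,::-1]; b=s["img"][270:325,315:355,::-1]; d=t["img"][170:225,250:450,::-1]
S=lambda i,w,h:cv2.resize(i,(w,h),interpolation=cv2.INTER_CUBIC)
cv2.imwrite("pics/c1.png",np.vstack([np.hstack([S(a,350,400) ,S(b,291,400)]),S(d,641,176)]))
E
```

```text
top blue [196, 218, 20, 14, 116] [205.4, 223.7]
top green [354, 198, 4, 5, 16] [355.5, 200.0]
top red [294, 193, 7, 18, 109] [296.8, 201.7]
top red [458, 219, 13, 36, 290] [463.6, 236.1]
top orange [464, 82, 131, 92, 9170] [528.7, 127.9]
top orange [262, 183, 5, 51, 160] [263.7, 208.7]
side blue [326, 280, 17, 32, 349] [334.0, 296.3]
side green [329, 181, 5, 3, 9] [331.2, 181.8]
side red [354, 152, 27, 9, 119] [367.5, 156.2]
side red [319, 195, 16, 5, 62] [326.5, 196.6]
side red [334, 201, 1, 6, 6] [334.0, 203.5]
side orange [269, 91, 59, 35, 1679] [299.7, 108.8]
side orange [297, 261, 54, 6, 115] [323.0, 263.8]
```

View pics/c1.png

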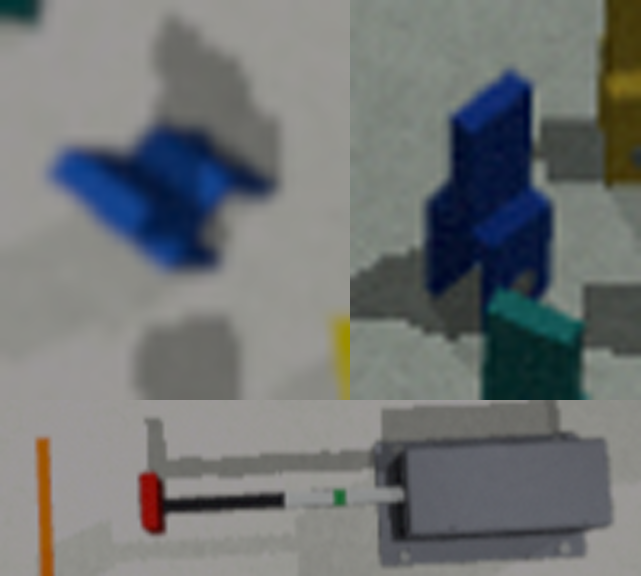

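```bash
python3 - <<'E'
from m import *
t=get("top");s=get("side")
q=onz(s,[(329.4,286.5),(337,279.9),(339.8,281.7),(331.5,288.2)],.094)[:,:2]
print("side tab corners",q.round(4).tolist(),q.mean(0).round(4), "edge yaw",np.degrees(np.arctan2(*(q[1]-q[0])[::-1])),np.degrees(np.arctan2(*(q[2]-q[3])[::-1])))
# top: tab top edge ends (from crop/10+origin)
q=onz(t,[(195.3,222),(197.5,220),(206,231.3),(210,230)],.094)[:,:2]; print("top tab guess",q.round(4).tolist())
P=blobs(t,"blue")[0]
print("blue bbox ground",onz(t,[P[1]],.05).round(3))
# handle: top face z=.155 ; band z=.1; tape z=0
r=[b for b in blobs(t,"red") if b[1][0]<400][0]; g=blobs(t,"green")[0]; o=[b for b in blobs(t,"orange") if b[1][0]<400][0]
h=onz(t,[r[1]],.145)[0]; b=onz(t,[g[1]],.1)[0]; print("handle~",h.round(4),"band",b.round(4))
print("side band",onz(s,[blobs(s,"green")[0][1]],.1).round(4))
ys,xs=np.nonzero(o[2]); w=onz(t,np.c_[xs,ys],0)[:,:2]; m=w.mean(0); u=np.linalg.svd(w-m)[2][0]
print("tape",m.round(4),"dir",u.round(4))
os=[b for b in blobs(s,"orange") if b[1][1]>200][0]; ys,xs=np.nonzero(os[2]); w=onz(s,np.c_[xs,ys],0)[:,:2]; print("tape side",w.mean(0).round(4),np.linalg.svd(w-w.mean(0))[2][0].round(4))
# handle top face from side: red top edge rows
rr=s["img"][190:225,312:342].astype(int); 
print("handle side pix top L/R z.155",onz(s,[(319,195),(334.5,195)],.155).round(4).tolist())
# other carriers
for c,nm in((t,"top"),(s,"side")):
    hs=cv2.cvtColor(c["img"],cv2.COLOR_RGB2HSV)
    for k,lo,hi in(("teal",82,97),("yellow",22,34)):
        M=((hs[...,0]>=lo)&(hs[...,0]<=hi)&(hs[...,1]>150)&(hs[...,2]>50)).astype(np.uint8)
        n,l,st,ce=cv2.connectedComponentsWithStats(M)
        for i in range(1,n):
            if st[i,4]>25: print(nm,k,st[i].tolist(),onz(c,[ce[i]],.05).round(3))
E
```

```text
side tab corners [[0.4946, 0.2503], [0.4797, 0.2275], [0.4726, 0.2322], [0.4892, 0.2547]] [0.484  0.2412] edge yaw -123.27819799869937 -126.42796275670656
top tab guess [[0.4876, 0.2488], [0.4927, 0.2431], [0.4635, 0.2203], [0.4667, 0.2099]]
blue bbox ground [[0.484 0.236 0.05 ]]
handle~ [ 0.5339 -0.0181  0.145 ] band [ 0.5409 -0.1651  0.1   ]
side band [[ 0.5436 -0.1639  0.1   ]]
tape [0.5275 0.0869] dir [-0.9991 -0.0428]
tape side [0.5336 0.0873] [-0.9991 -0.0414]
handle side pix top L/R z.155 [[0.5586, -0.017, 0.155], [0.5169, -0.0228, 0.155]]
top teal [175, 194, 20, 12, 141] [[0.549 0.297 0.05 ]]
top teal [165, 228, 22, 11, 164] [[0.458 0.32  0.05 ]]
top yellow [224, 236, 16, 11, 137] [[0.438 0.166 0.05 ]]
top yellow [193, 248, 19, 12, 138] [[0.403 0.241 0.05 ]]
side teal [296, 299, 12, 6, 40] [[0.559 0.267 0.05 ]]
side teal [334, 310, 13, 8, 50] [[0.465 0.288 0.05 ]]
side teal [295, 316, 11, 6, 27] [[0.552 0.316 0.05 ]]
side yellow [349, 264, 13, 31, 336] [[0.439 0.176 0.05 ]]
side yellow [360, 284, 14, 35, 228] [[0.406 0.244 0.05 ]]
```

```bash
cat > g.py <<'E'
from h import *
import sys
# usage: g.py x y z yaw_of_tool_y_deg [rows]: shift in present tool frame; turn vector after it
x,y,z,yaw=map(float,sys.argv[1:5])
s=state(); q=R.from_quat(np.r_[s["eef_rot"][1:],s["eef_rot"][0]]); p=s["tool_pos"]
Z=np.array([0,0,-1.]);a=np.radians(yaw);Y=np.array([np.cos(a),np.sin(a),0]);T=R.from_matrix(np.c_[np.cross(Y,Z),Y,Z])
print("t",round(s["t"],2),"p",p.round(4),"shift mm",(q.inv().apply(np.array([x,y,z])-p)*1e3).round(1),"turn",(q.inv()*T).as_rotvec().round(3),
 "after-turn shift",(T.inv().apply(np.array([x,y,z])-p)*1e3).round(1),"w",round(s["gripper_width"],4),"F",s["ft_force"].round(1))
E
python3 g.py .483 .240 .253 145
```

```text
t 0.3 p [0.1598 0.5262 0.2531] shift mm [-3.924e+02 -1.799e+02  1.000e-01] turn [-0.    -0.    -1.255] after-turn shift [ 4.910e+01 -4.289e+02  1.000e-01] w 0.0857 F [-0.5  0.2 -0.6]
```

apply_moves:
  commands:
    - [[-49,-22.5,0],[0,0,0]]
    - [[-49,-22.5,0],[0,0,0]]
    - [[-49,-22.5,0],[0,0,0]]
    - [[-49,-22.5,0],[0,0,0]]
    - [[-49,-22.5,0],[0,0,0]]
    - [[-49,-22.5,0],[0,0,0]]
    - [[-49,-22.5,0],[0,0,0]]
    - [[-49,-22.5,0],[0,0,0]]
    - [[0,0,0],[0,0,-0.157]]
    - [[0,0,0],[0,0,-0.157]]
    - [[0,0,0],[0,0,-0.157]]
    - [[0,0,0],[0,0,-0.157]]
    - [[0,0,0],[0,0,-0.157]]
    - [[0,0,0],[0,0,-0.157]]
    - [[0,0,0],[0,0,-0.157]]
    - [[0,0,0],[0,0,-0.157]]
    - [[0,0,0],[0,0,0]]
  grip: 0.4

```text
t: 2.42
tool_pos: [0.4826, 0.2401, 0.2532]
eef_rot: [-0.0, -0.462, 0.887, 0.0]
ft_force: [-0.2, 0.2, 0.1]
gripper_width: 0.034
```

```bash
python3 g.py .483 .240 .12 145; python3 - <<'E'
from h import *
c=get("side"); save(c,"s1.png",(270,180,400,330),4)
E
```

```text
t 2.42 p [0.4826 0.2401 0.2532] shift mm [ -0.2  -0.4 133.2] turn [ 0. -0.  0.] after-turn shift [ -0.2  -0.4 133.2] w 0.034 F [-0.2  0.2  0.1]
```

View pics/s1.png

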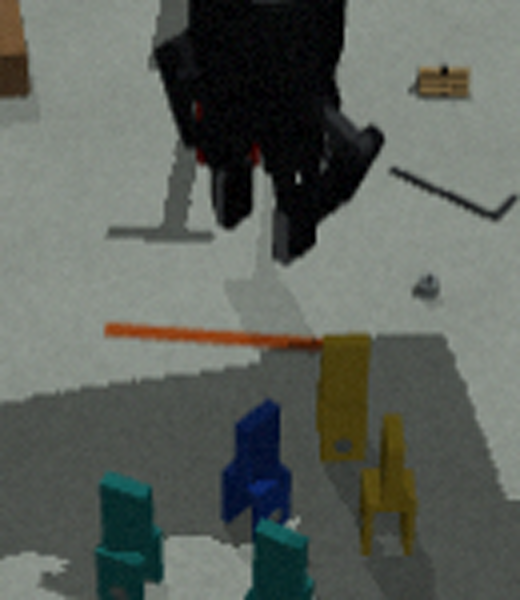

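The gripper stands above the blue carrier (265,450 in the crop), its jaws across the tab. The other carriers stay clear of it.

apply_moves:
  commands:
    - [[0,0,40],[0,0,0]]
    - [[0,0,40],[0,0,0]]
    - [[0,0,30],[0,0,0]]
    - [[0,0,25],[0,0,0]]
    - [[0,0,20],[0,0,0]]
    - [[0,0,12],[0,0,0]]
    - [[0,0,9],[0,0,0]]
    - [[0,0,0],[0,0,0]]
    - [[0,0,0],[0,0,0]]

```text
t: 3.6
tool_pos: [0.4829, 0.2403, 0.0779]
eef_rot: [0.0, -0.462, 0.887, -0.0]
ft_force: [0.2, 0.4, -0.7]
gripper_width: 0.0341
```

apply_moves:
  commands:
    - [[0,0,0],[0,0,0]]
    - [[0,0,0],[0,0,0]]
    - [[0,0,0],[0,0,0]]
    - [[0,0,0],[0,0,0]]
    - [[0,0,0],[0,0,0]]
  grip: 0
  newtons: 40

```text
t: 4.22
tool_pos: [0.4828, 0.2403, 0.0778]
eef_rot: [0.0, -0.462, 0.887, -0.0]
ft_force: [-0.9, 0.7, 5.9]
gripper_width: 0.0097
```

```bash
python3 - <<'E'
from m import *
c=get("side"); d=get("top"); s=state(); print(s["t"],s["gripper_width"],s["tool_pos"],s["ft_force"])
a=cv2.resize(c["img"][240:340,290:390,::-1],(400,400)); b=cv2.resize(d["img"][190:270,170:250,::-1],(400,400))
cv2.imwrite("pics/g1.png",np.hstack([a,b]))
E
```

```text
4.325 0.009698879887615803 [0.48279439 0.24026323 0.07777182] [-1.17175734  0.71944498  5.61508539]
```

View pics/g1.png

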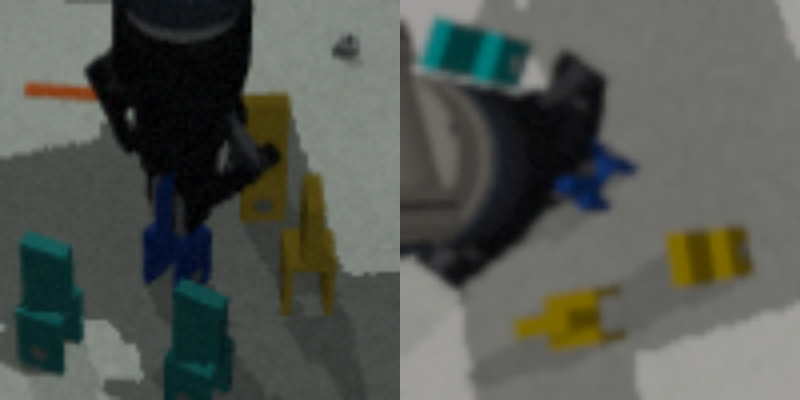

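apply_moves:
  commands:
    - [[0,0,-10],[0,0,0]]
    - [[0,0,-30],[0,0,0]]
    - [[0,0,-50],[0,0,0]]
    - [[0,0,-60],[0,0,0]]
    - [[0,0,-42],[0,0,0]]
    - [[0,0,0],[0,0,0]]

```text
t: 5.08
tool_pos: [0.4836, 0.2404, 0.273]
eef_rot: [0.003, -0.462, 0.887, -0.001]
ft_force: [0.5, 0.2, -1.7]
gripper_width: 0.0092
```

```bash
python3 g.py .538 -.07 .27 182.4
```

```text
t 5.08 p [0.4836 0.2404 0.273 ] shift mm [ 223.4 -222.4    2.8] turn [-0.005  0.003 -0.651] after-turn shift [312.5 -41.4   3. ] w 0.0092 F [ 0.5  0.2 -1.7]
```

apply_moves:
  commands:
    - [[20,-20,0],[0,0,0]]
    - [[31,-31,0],[0,0,0]]
    - [[40,-40,0],[0,0,0]]
    - [[40,-40,0],[0,0,0]]
    - [[40,-40,0],[0,0,0]]
    - [[31,-31,0],[0,0,0]]
    - [[21,-20,0],[0,0,0]]
    - [[0,0,0],[0,0,-0.13]]
    - [[0,0,0],[0,0,-0.13]]
    - [[0,0,0],[0,0,-0.13]]
    - [[0,0,0],[0,0,-0.13]]
    - [[0,0,0],[0,0,-0.131]]
    - [[0,0,0],[0,0,0]]

```text
t: 6.7
tool_pos: [0.5366, -0.0697, 0.2684]
eef_rot: [0.0, 0.721, -0.693, -0.001]
ft_force: [-0.2, 0.0, -0.8]
gripper_width: 0.0091
```

```bash
python3 g.py .538 -.07 .20 182.4; python3 - <<'E'
from m import *
c=get("side"); d=get("top")
a=cv2.resize(c["img"][95:245,270:390,::-1],(480,600),interpolation=cv2.INTER_CUBIC); b=cv2.resize(d["img"][160:260,270:360,::-1],(300,333));b=np.vstack([b,np.zeros((267,300,3),np.uint8)])
cv2.imwrite("pics/g2.png",np.hstack([a,b]))
for n,k in(("side",c),("top",d)):
  for x in blobs(k,"blue")+blobs(k,"red"): print(n,x[0],x[1])
E
```

```text
t 6.7 p [ 0.5366 -0.0697  0.2684] shift mm [ 0.4 -1.5 68.4] turn [ 0.002  0.    -0.001] after-turn shift [ 0.4 -1.4 68.4] w 0.0091 F [-0.2  0.  -0.8]
side [323, 142, 13, 35, 177] [328.9, 159.7]
side [354, 152, 27, 10, 130] [367.4, 156.4]
side [319, 195, 15, 26, 163] [324.6, 205.0]
side [330, 208, 4, 2, 6] [331.2, 208.5]
side [331, 211, 3, 6, 9] [332.4, 213.0]
side [328, 214, 5, 7, 17] [329.6, 217.8]
top [458, 219, 13, 36, 290] [463.6, 236.1]
```

View pics/g2.png

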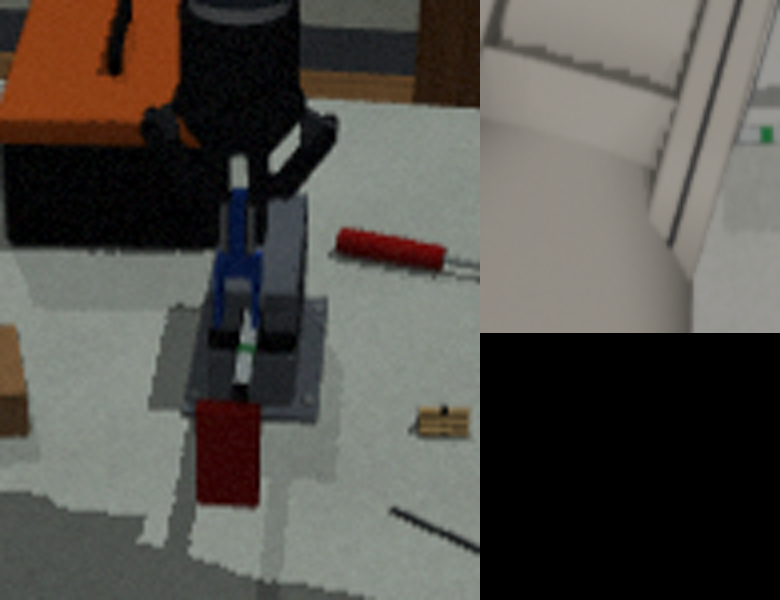

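```bash
python3 - <<'E'
from m import *
c=get("side"); s=state(); p=s["tool_pos"]
q=R.from_quat(np.r_[s["eef_rot"][1:],s["eef_rot"][0]]).as_matrix(); X=-q[:,1];Y=-q[:,0];Y=Y*np.sign(Y[1]);X=X*np.sign(X[0]);Z=-q[:,2]
m=p-.0308*Z; print("X",X.round(3),"Y",Y.round(3))
for n,a in dict(tabtop=(0,14,47),midL=(-15,14,-1),midR=(15,14,-1),footL=(-15,14,-47),footR=(15,14,-47),inL=(-10,14,-47),inR=(10,14,-47)).items():
    print(n,proj(c,m+(np.array(a)/1e3)@np.array([X,Y,Z])).round(1))
ys,xs=np.nonzero(blobs(c,"blue")[0][2]|0>0)
b=blobs(c,"blue")[0][2]
for v in range(142,178,2):
    xx=np.nonzero(b[v])[0]; print(v,xx.min() if len(xx) else None,xx.max() if len(xx) else None, c["img"][v,318:342,2].tolist() if v in(150,164,170) else "")
# rail at band: columns of rail on row 182, and black at row 190
for v in(178,180,184,187,190): print(v,c["img"][v,322:342].max(1).tolist())
g=blobs(c,"green"); print([x[:2] for x in g])
for y in(-.12,-.08): print(proj(c,[[.5359-.042*(y+.015)+dx,y,.1] for dx in(-.006,.006)]).round(1).tolist())
print(proj(c,[[.5359-.022,-.008,.155],[.5359+.022,-.008,.155],[.5359,-.165+.015,.1]]).round(1).tolist())
E
```

```text
X [ 0.999  0.039 -0.001] Y [-0.039  0.999  0.   ]
tabtop [[329.3 146.7]]
midL [[334.8 162.7]]
midR [[323.6 162.1]]
footL [[334.6 177. ]]
footR [[323.7 176.4]]
inL [[332.8 176.9]]
inR [[325.5 176.5]]
142 328 331 
144 328 331 
146 328 330 
148 327 330 
150 327 330 [0, 2, 0, 10, 6, 5, 5, 45, 38, 45, 55, 54, 57, 32, 50, 36, 13, 14, 16, 82, 80, 79, 76, 80]
152 328 330 
154 327 330 
156 327 330 
158 324 335 
160 324 335 
162 324 334 
164 324 334 [119, 122, 121, 115, 89, 67, 57, 44, 64, 69, 64, 62, 64, 64, 62, 57, 44, 67, 77, 79, 77, 76, 75, 75]
166 324 334 
168 323 334 
170 323 334 [120, 121, 106, 44, 38, 48, 52, 38, 38, 31, 34, 33, 39, 33, 42, 56, 59, 39, 32, 40, 41, 36, 40, 34]
172 324 334 
174 323 334 
176 324 333 
178 [8, 4, 13, 3, 1, 8, 8, 4, 103, 122, 126, 116, 36, 10, 13, 8, 3, 16, 18, 17]
180 [14, 3, 5, 2, 7, 4, 10, 8, 115, 113, 115, 101, 23, 9, 2, 5, 4, 6, 3, 3]
184 [36, 41, 37, 40, 38, 37, 41, 94, 124, 126, 126, 49, 35, 37, 37, 43, 39, 46, 38, 39]
187 [32, 39, 43, 33, 35, 40, 41, 129, 128, 127, 109, 46, 38, 39, 32, 39, 38, 41, 40, 38]
190 [34, 36, 37, 38, 34, 36, 67, 69, 104, 105, 57, 37, 35, 35, 38, 36, 36, 36, 35, 40]
[([329, 181, 5, 3, 9], [331.2, 181.8])]
[[332.4, 190.3], [328.4, 190.0]]
[[331.3, 198.3], [327.2, 198.0]]
[[335.0, 198.3], [318.8, 197.0], [333.1, 184.6]]
```

apply_moves:
  commands:
    - [[0,-2,30],[0,0,0]]
    - [[0,0,30],[0,0,0]]
    - [[0,0,20],[0,0,0]]
    - [[0,0,10],[0,0,0]]
    - [[0,0,7],[0,0,0]]
    - [[0,0,7],[0,0,0]]
    - [[0,0,7],[0,0,0]]
    - [[0,0,7],[0,0,0]]
    - [[0,0,0],[0,0,0]]

```text
t: 7.98
tool_pos: [0.5387, -0.0696, 0.1508]
eef_rot: [0.0, 0.722, -0.692, -0.0]
ft_force: [0.2, 0.5, -0.4]
gripper_width: 0.0098
```

```bash
python3 g.py .5388 -.07 .138 182.4; python3 - <<'E'
from m import *
c=get("side"); b=cv2.resize(c["img"][140:220,290:370,::-1],(480,480),interpolation=cv2.INTER_CUBIC)
cv2.imwrite("pics/g3.png",b)
E
```

```text
t 7.97 p [ 0.5387 -0.0696  0.1508] shift mm [ 0.4 -0.1 12.8] turn [ 0.001  0.    -0.001] after-turn shift [ 0.4 -0.1 12.8] w 0.0098 F [ 0.2  0.5 -0.4]
```

View pics/g3.png

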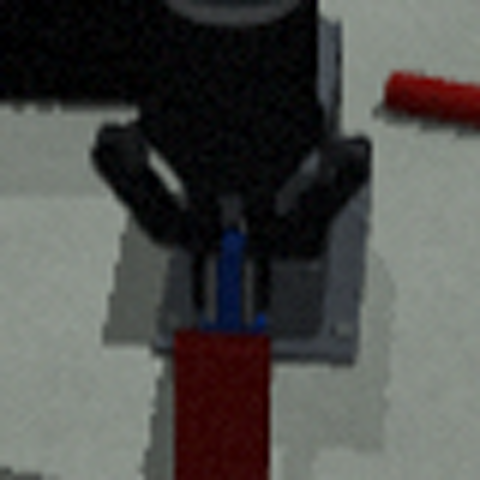

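No contact force, so the legs straddle the rail. I'll lower until it touches.

apply_moves:
  commands:
    - [[0,0,5],[0,0,0]]
    - [[0,0,4],[0,0,0]]
    - [[0,0,2],[0,0,0]]
    - [[0,0,1],[0,0,0]]
    - [[0,0,0],[0,0,0]]

```text
t: 8.65
tool_pos: [0.5389, -0.0697, 0.1393]
eef_rot: [-0.0, 0.722, -0.692, 0.0]
ft_force: [-0.3, -0.2, -1.0]
gripper_width: 0.0094
```

apply_moves:
  commands:
    - [[0,0,1],[0,0,0]]
    - [[0,0,1],[0,0,0]]
    - [[0,0,0],[0,0,0]]

```text
t: 9.02
tool_pos: [0.539, -0.0697, 0.1378]
eef_rot: [-0.0, 0.722, -0.692, 0.0]
ft_force: [-1.4, -0.1, 4.8]
gripper_width: 0.0092
```

```bash
python3 g.py .5426 -.1545 .138 182.4
```

```text
t 9.03 p [ 0.539  -0.0697  0.1378] shift mm [84.8 -0.1 -0.2] turn [-0.001 -0.    -0.   ] after-turn shift [84.8 -0.  -0.2] w 0.0092 F [-1.4 -0.1  4.8]
```

apply_moves:
  commands:
    - [[5,0,-0.5],[0,0,0]]
    - [[10,0,0],[0,0,0]]
    - [[15,0,0],[0,0,0]]
    - [[15,0,0],[0,0,0]]
    - [[15,0,0],[0,0,0]]
    - [[10,0,0],[0,0,0]]
    - [[5,0,0],[0,0,0]]
    - [[0,0,0],[0,0,0]]

```text
t: 10.02
tool_pos: [0.5421, -0.1453, 0.1378]
eef_rot: [0.0, 0.721, -0.693, 0.0]
ft_force: [0.6, -0.4, 1.5]
gripper_width: 0.0095
```

```bash
python3 g.py .5426 -.1645 .138 182.4; python3 - <<'E'
from m import *
c=get("side"); t=get("top")
a=cv2.resize(c["img"][130:220,290:370,::-1],(400,450),interpolation=cv2.INTER_CUBIC)
b=cv2.resize(t["img"][165:245,280:380,::-1],(400,320),interpolation=cv2.INTER_CUBIC); b=np.vstack([b,np.zeros((130,400,3),np.uint8)])
cv2.imwrite("pics/g4.png",np.hstack([a,b]))
for n,k in(("side",c),("top",t)):
  for q in("blue","green"):
    for x in blobs(k,q,3): print(n,q,x[0],x[1])
E
```

```text
t 10.03 p [ 0.5421 -0.1453  0.1378] shift mm [19.2  0.3 -0.2] turn [ 0.    -0.001 -0.001] after-turn shift [19.2  0.3 -0.2] w 0.0095 F [ 0.6 -0.4  1.5]
side blue [325, 168, 11, 28, 130] [330.2, 182.6]
```

View pics/g4.png

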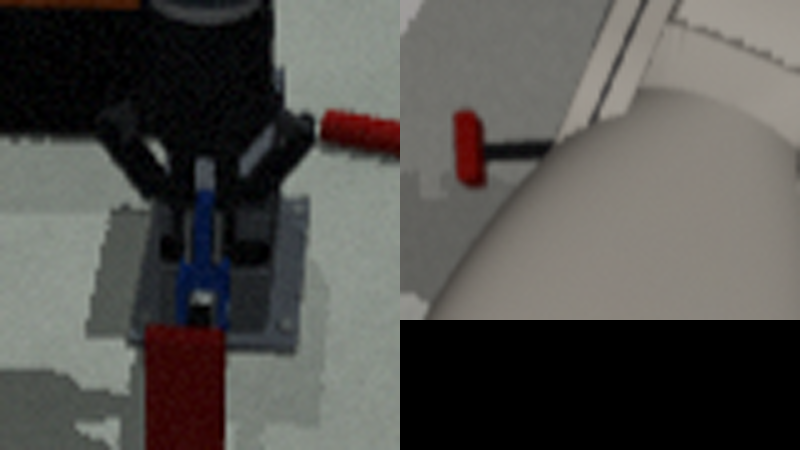

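The carrier is astride the rail: the side view shows its crosspiece on the rail at (203,265), with silver showing through. The top view is blocked by the arm. Next I'll measure its position along the rail from the side view.

```bash
python3 - <<'E'
from m import *
c=get("side"); p=state()["tool_pos"]; m=p-[0,0,.0308]
b=mask(c,"blue")
for v in range(166,198):
    xx=np.nonzero(b[v,318:345])[0]+318; print(v,(xx.min(),xx.max()) if len(xx) else None, c["img"][v,324:338,2].tolist())
for n,a in dict(tabtopF=(0,14,47),tabtopR=(0,-14,47),shR=(-10,-14,-1),shF=(-10,14,-1),xbotF=(0,14,-7),footF=(-13,14,-47)).items(): print(n,proj(c,m+np.array(a)/1e3).round(1))
E
```

```text
166 None [2, 1, 1, 0, 5, 73, 77, 81, 66, 12, 5, 10, 17, 10]
167 None [5, 8, 9, 4, 10, 66, 69, 69, 73, 18, 10, 13, 15, 8]
168 (np.int64(330), np.int64(332)) [12, 12, 9, 9, 14, 50, 66, 63, 57, 12, 11, 12, 13, 12]
169 (np.int64(330), np.int64(332)) [11, 6, 12, 12, 3, 40, 67, 69, 55, 16, 5, 10, 8, 13]
170 (np.int64(329), np.int64(332)) [8, 11, 10, 12, 10, 44, 61, 65, 47, 15, 7, 12, 8, 12]
171 (np.int64(329), np.int64(331)) [12, 12, 4, 19, 7, 54, 52, 52, 31, 15, 8, 9, 7, 11]
172 (np.int64(329), np.int64(331)) [19, 5, 10, 32, 24, 50, 53, 55, 26, 32, 16, 9, 10, 21]
173 (np.int64(329), np.int64(331)) [23, 9, 18, 46, 32, 53, 57, 55, 30, 54, 30, 9, 0, 31]
174 (np.int64(329), np.int64(331)) [24, 11, 17, 48, 29, 58, 55, 58, 28, 47, 26, 15, 8, 27]
175 (np.int64(329), np.int64(331)) [22, 13, 23, 51, 32, 53, 58, 57, 29, 50, 23, 9, 12, 28]
176 (np.int64(329), np.int64(331)) [20, 5, 24, 48, 32, 53, 57, 52, 26, 51, 25, 7, 7, 31]
177 (np.int64(329), np.int64(331)) [16, 11, 16, 53, 34, 54, 53, 56, 25, 51, 24, 8, 14, 23]
178 (np.int64(329), np.int64(331)) [10, 6, 14, 54, 30, 52, 58, 56, 27, 47, 22, 10, 1
[... 1095 characters left out ...]
, 38, 36]
191 (np.int64(325), np.int64(334)) [37, 52, 53, 38, 16, 12, 18, 5, 36, 44, 53, 69, 40, 42]
192 (np.int64(325), np.int64(334)) [35, 51, 53, 34, 8, 7, 6, 9, 34, 46, 53, 60, 39, 35]
193 (np.int64(325), np.int64(334)) [38, 54, 54, 30, 13, 8, 0, 6, 29, 41, 55, 55, 37, 38]
194 (np.int64(326), np.int64(335)) [29, 45, 49, 25, 2, 4, 0, 2, 27, 48, 55, 48, 41, 39]
195 (np.int64(334), np.int64(335)) [14, 12, 22, 8, 6, 1, 2, 9, 24, 39, 44, 44, 36, 36]
196 None [10, 7, 11, 3, 8, 12, 2, 11, 3, 5, 10, 41, 46, 46]
197 None [3, 7, 4, 3, 15, 7, 9, 6, 3, 2, 7, 52, 68, 71]
tabtopF [[330.4 173. ]]
tabtopR [[331.6 167.8]]
shR [[334.8 181.4]]
shF [[333.6 186.7]]
xbotF [[330.3 188.1]]
footF [[334.4 199.1]]
```

apply_moves:
  commands:
    - [[4,0,0],[0,0,0]]
    - [[6,0,0],[0,0,0]]
    - [[5,0,0],[0,0,0]]
    - [[3.7,0,0],[0,0,0]]
    - [[0,0,0],[0,0,0]]

```text
t: 10.8
tool_pos: [0.5429, -0.1639, 0.1378]
eef_rot: [0.0, 0.721, -0.693, 0.0]
ft_force: [0.1, -1.2, 1.3]
gripper_width: 0.0093
```

apply_moves:
  commands:
    - [[0,0,0],[0,0,0]]
    - [[0,0,0],[0,0,0]]
    - [[0,0,0],[0,0,0]]
    - [[0,0,0],[0,0,0]]
  grip: 0.35

```text
t: 11.3
tool_pos: [0.5428, -0.1633, 0.1377]
eef_rot: [0.0, 0.722, -0.692, -0.0]
ft_force: [0.1, -0.1, -0.5]
gripper_width: 0.0295
```

apply_moves:
  commands:
    - [[0,0,-15],[0,0,0]]
    - [[0,0,-30],[0,0,0]]
    - [[0,0,-40],[0,0,0]]
    - [[0,0,-40],[0,0,0]]
    - [[-30,0,0],[0,0,0.15]]
    - [[-40,0,0],[0,0,0.17]]
    - [[-40,0,0],[0,0,0.18]]
    - [[-40,0,0],[0,0,0.18]]
    - [[0,0,0],[0,0,0.18]]
    - [[0,0,0],[0,0,0.18]]
    - [[0,0,0],[0,0,0.18]]
    - [[0,0,0],[0,0,0.18]]
    - [[0,0,0],[0,0,0.17]]
    - [[0,0,0],[0,0,0]]

```text
t: 13.05
tool_pos: [0.5746, -0.0193, 0.2638]
eef_rot: [0.0, -0.022, 1.0, -0.0]
ft_force: [-0.1, -0.3, -0.8]
gripper_width: 0.0299
```

```bash
python3 g.py .533 .045 .25 92.4; python3 - <<'E'
from m import *
c=get("side"); t=get("top")
a=cv2.resize(c["img"][130:220,290:370,::-1],(400,450),interpolation=cv2.INTER_CUBIC)
b=cv2.resize(t["img"][165:245,280:380,::-1],(400,320),interpolation=cv2.INTER_CUBIC); b=np.vstack([b,np.zeros((130,400,3),np.uint8)])
cv2.imwrite("pics/g5.png",np.hstack([a,b]))
for n,k in(("side",c),("top",t)):
  for q in("blue","green","red"):
    for x in blobs(k,q,3): print(n,q,x[0],x[1])
E
```

```text
t 13.05 p [ 0.5746 -0.0193  0.2638] shift mm [38.8 66.  13.7] turn [-0.     0.001  0.001] after-turn shift [38.9 66.  13.8] w 0.0299 F [-0.1 -0.3 -0.8]
side blue [326, 165, 11, 31, 160] [330.9, 179.4]
side red [354, 152, 27, 10, 127] [367.3, 156.3]
side red [319, 195, 16, 7, 65] [326.2, 197.0]
side red [319, 203, 2, 8, 11] [319.5, 206.3]
side red [323, 202, 4, 3, 5] [324.2, 202.8]
side red [330, 203, 5, 4, 9] [331.9, 204.2]
side red [326, 207, 5, 3, 7] [327.9, 207.7]
side red [331, 209, 4, 12, 16] [332.8, 214.2]
side red [321, 211, 4, 5, 10] [323.1, 212.9]
side red [326, 211, 1, 4, 4] [326.0, 212.5]
side red [319, 212, 2, 4, 4] [319.2, 213.5]
side red [328, 213, 2, 3, 3] [328.7, 214.0]
side red [330, 216, 2, 3, 4] [330.5, 217.0]
side red [320, 218, 7, 3, 8] [323.0, 219.2]
side red [326, 219, 4, 2, 5] [327.6, 219.8]
top blue [350, 194, 13, 12, 92] [355.7, 199.2]
top red [295, 195, 6, 16, 59] [297.9, 204.4]
top red [458, 219, 13, 36, 289] [463.6, 236.1]
```

View pics/g5.png

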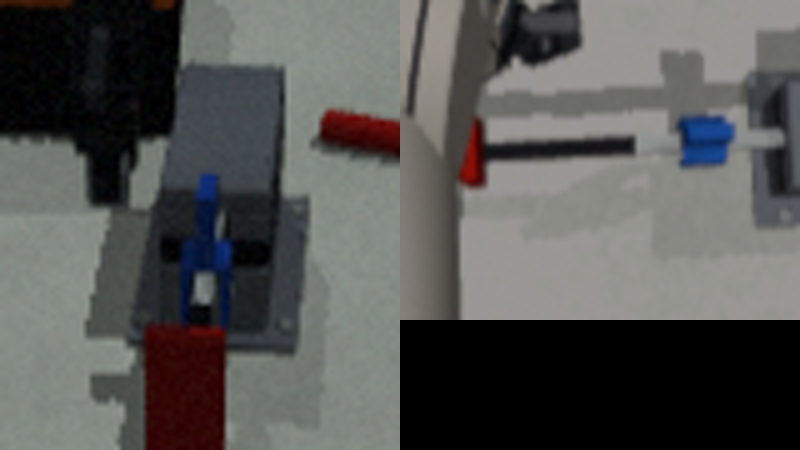

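The carrier now stands free over the green band: blue spans columns 350–361 in the top view, and the band centre was at 355.5. Next, the handle.

```bash
python3 g.py .536 -.015 .138 92.4
```

```text
t 13.15 p [ 0.5746 -0.0193  0.2634] shift mm [ 38.5   6.1 125.4] turn [-0.     0.001  0.004] after-turn shift [ 38.4   5.9 125.4] w 0.03 F [0.8 0.1 0.1]
```

apply_moves:
  commands:
    - [[19,3,0],[0,0,0]]
    - [[19.5,3,0],[0,0,0]]
    - [[0,0,0],[0,0,0]]
    - [[0,0,30],[0,0,0]]
    - [[0,0,30],[0,0,0]]
    - [[0,0,25],[0,0,0]]
    - [[0,0,20],[0,0,0]]
    - [[0,0,12],[0,0,0]]
    - [[0,0,8.5],[0,0,0]]
    - [[0,0,0],[0,0,0]]
  grip: 0.55

```text
t: 14.4
tool_pos: [0.536, -0.0149, 0.1371]
eef_rot: [-0.0, -0.021, 1.0, 0.0]
ft_force: [-0.2, -0.2, 1.1]
gripper_width: 0.0471
```

apply_moves:
  commands:
    - [[0,0,0],[0,0,0]]
    - [[0,0,0],[0,0,0]]
    - [[0,0,0],[0,0,0]]
    - [[0,0,0],[0,0,0]]
    - [[0,0,0],[0,0,0]]
  grip: 0.22

```text
t: 15.02
tool_pos: [0.5359, -0.0149, 0.1373]
eef_rot: [0.0, -0.021, 1.0, -0.0]
ft_force: [0.1, -0.7, -0.3]
gripper_width: 0.0188
```

apply_moves:
  commands:
    - [[0,0,0],[0,0,0]]
    - [[0,0,0],[0,0,0]]
    - [[0,0,0],[0,0,0]]
    - [[0,0,0],[0,0,0]]
    - [[0,0,0],[0,0,0]]
  grip: 0
  newtons: 60

```text
t: 15.65
tool_pos: [0.5359, -0.0151, 0.1374]
eef_rot: [0.0, -0.021, 1.0, -0.0]
ft_force: [-1.3, -2.8, 5.0]
gripper_width: 0.0131
```

apply_moves:
  commands:
    - [[0,1,0],[0,0,0]]
    - [[0,2,0],[0,0,0]]
    - [[0,3,0],[0,0,0]]
    - [[0,4,0],[0,0,0]]
    - [[0,5,0],[0,0,0]]
    - [[0,5,0],[0,0,0]]
    - [[0,5,0],[0,0,0]]
    - [[0,5,0],[0,0,0]]
    - [[0,5,0],[0,0,0]]
    - [[0,5,0],[0,0,0]]
    - [[0,5,0],[0,0,0]]
    - [[0,5,0],[0,0,0]]
    - [[0,5,0],[0,0,0]]
    - [[0,5,0],[0,0,0]]
    - [[0,5,0],[0,0,0]]
    - [[0,5,0],[0,0,0]]
    - [[0,4,0],[0,0,0]]
    - [[0,3,0],[0,0,0]]
    - [[0,2,0],[0,0,0]]
    - [[0,1,0],[0,0,0]]

```text
t: 18.15
tool_pos: [0.5326, 0.0646, 0.1374]
eef_rot: [0.0, -0.021, 1.0, -0.001]
ft_force: [-1.5, -7.9, 5.1]
gripper_width: 0.0132
```

```bash
python3 g.py .5316 .0872 .1374 92.4; python3 - <<'E'
from m import *
c=get("side"); t=get("top")
a=cv2.resize(c["img"][150:290,280:380,::-1],(429,600),interpolation=cv2.INTER_CUBIC)
b=cv2.resize(t["img"][165:245,250:350,::-1],(371,300),interpolation=cv2.INTER_CUBIC); b=np.vstack([b,np.zeros((300,371,3),np.uint8)])
cv2.imwrite("pics/g6.png",np.hstack([a,b]))
for n,k in(("side",c),("top",t)):
  for q in("blue","green","red","orange"):
    for x in blobs(k,q,5): print(n,q,x[0],x[1])
E
```

```text
t 18.15 p [0.5326 0.0646 0.1374] shift mm [ 0.  22.6 -0.1] turn [-0.001  0.    -0.   ] after-turn shift [ 0.  22.6 -0. ] w 0.0132 F [-1.5 -7.9  5.1]
side blue [332, 193, 3, 18, 39] [332.7, 200.3]
side red [354, 152, 27, 9, 123] [367.2, 156.2]
side red [324, 231, 4, 7, 9] [325.2, 233.4]
side red [317, 238, 4, 2, 5] [318.4, 238.8]
side orange [269, 91, 32, 35, 829] [285.5, 109.6]
top blue [319, 196, 11, 12, 59] [324.4, 201.0]
top red [268, 209, 3, 4, 6] [269.3, 210.8]
top red [458, 219, 13, 36, 288] [463.6, 236.1]
top orange [464, 82, 132, 92, 9208] [528.7, 128.0]
top orange [263, 214, 4, 20, 66] [264.3, 224.1]
```

View pics/g6.png

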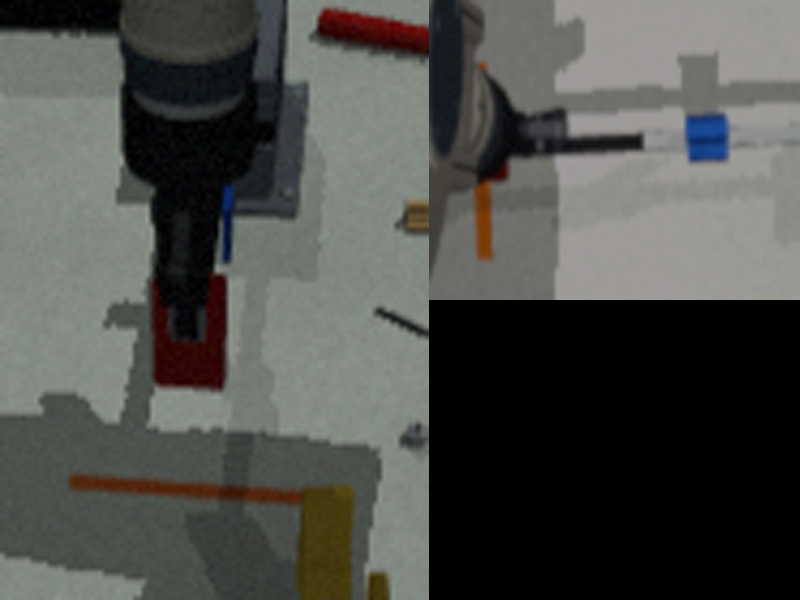

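The handle, 7.9 N on the wrist against the spring, is about 23 mm short of the tape. The carrier has kept its gap to the black edge, and no green shows.

apply_moves:
  commands:
    - [[0,1,0],[0,0,0]]
    - [[0,2,0],[0,0,0]]
    - [[0,3,0],[0,0,0]]
    - [[0,4,0],[0,0,0]]
    - [[0,4,0],[0,0,0]]
    - [[0,4,0],[0,0,0]]
    - [[0,2.5,0],[0,0,0]]
    - [[0,1.5,0],[0,0,0]]
    - [[0,0.6,0],[0,0,0]]
    - [[0,0,0],[0,0,0]]
    - [[0,0,0],[0,0,0]]

```text
t: 19.62
tool_pos: [0.5316, 0.087, 0.1374]
eef_rot: [0.0, -0.021, 1.0, -0.001]
ft_force: [-0.8, -8.0, 5.0]
gripper_width: 0.0133
```

```bash
python3 g.py .5316 .0872 .1374 92.4; python3 - <<'E'
from m import *
c=get("side"); t=get("top")
a=cv2.resize(c["img"][170:310,280:380,::-1],(429,600),interpolation=cv2.INTER_CUBIC)
b=cv2.resize(t["img"][165:245,250:350,::-1],(371,300),interpolation=cv2.INTER_CUBIC); b=np.vstack([b,np.zeros((300,371,3),np.uint8)])
cv2.imwrite("pics/g7.png",np.hstack([a,b]))
x=blobs(t,"blue")[0]; print(x[:2])
# handle outer face bottom edge & tape, carrier crosspiece expected for band 149.5 mm inward of handle
p=state()["tool_pos"]; u=np.array([-.042,.999,0])
m=p-u*.1493; m[2]=.106; print("crosspiece ends proj",proj(t,[m-u*.014,m+u*.014]).round(1).tolist())
M=mask(t,"blue"); print([int(v) for v in M[190:215].sum(0)[312:335]])
print("tape top",[(b[0],onz(t,[b[1]],0)[0].round(4)) for b in blobs(t,"orange") if b[1][0]<400])
E
```

```text
t 19.62 p [0.5316 0.087  0.1374] shift mm [ 0.   0.2 -0. ] turn [-0.001  0.    -0.   ] after-turn shift [ 0.   0.2 -0. ] w 0.0133 F [-0.8 -8.   5. ]
([310, 196, 11, 12, 70], [315.3, 201.4])
crosspiece ends proj [[320.7, 201.0], [309.7, 201.5]]
[6, 4, 9, 7, 5, 8, 6, 4, 10, 0, 0, 0, 0, 0, 0, 0, 0, 0, 0, 0, 0, 0, 0]
tape top [([262, 182, 3, 13, 37], array([0.5863, 0.0892, 0.    ])), ([262, 208, 5, 26, 86], array([0.4921, 0.0853, 0.    ]))]
```

View pics/g7.png

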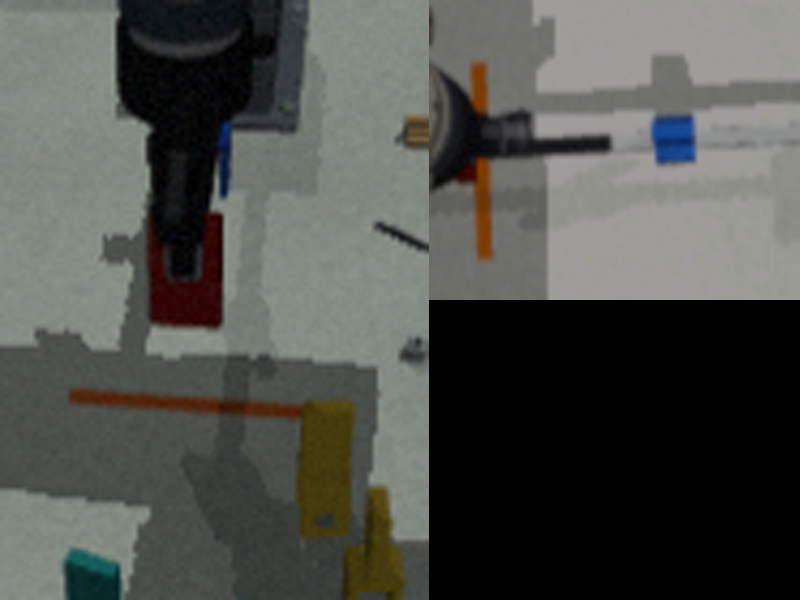

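```bash
python3 - <<'E'
from m import *
c=get("side"); s=state(); p=s["tool_pos"]
M=c["img"].astype(int); r=(M[...,0]>60)&(M[...,0]>2.5*M[...,1])
print([(v,int(r[v,312:334].sum())) for v in range(215,250) if v<224 or v>242])
print("expected far/near top edges",proj(c,[p*[1,1,0]+[0,-.007,.155],p*[1,1,0]+[0,.007,.155],p*[1,1,0]+[0,.007,.1]]).round(1).tolist(), s["ft_force"].round(1))
E
```

```text
[(215, 0), (216, 0), (217, 0), (218, 0), (219, 0), (220, 0), (221, 0), (222, 0), (223, 0), (243, 0), (244, 0), (245, 0), (246, 0), (247, 0), (248, 0), (249, 0)]
expected far/near top edges [[323.8, 218.3], [323.0, 221.8], [323.1, 238.2]] [-0.6 -7.8  5.4]
```

```bash
python3 - <<'E'
from m import *
c=get("side"); 
for v in range(214,226): print(v,c["img"][v,329:332].mean(0).round(0).tolist(),c["img"][v,315:317].mean(0).round(0).tolist())
p=state()["tool_pos"]; print(proj(c,[p*[1,1,0]+[dx,-.007,.155] for dx in(-.019,.02)]).round(1).tolist())
E
```

```text
214 [70.0, 77.0, 83.0] [26.0, 30.0, 29.0]
215 [83.0, 92.0, 95.0] [22.0, 26.0, 25.0]
216 [107.0, 114.0, 111.0] [22.0, 23.0, 24.0]
217 [122.0, 129.0, 121.0] [17.0, 18.0, 18.0]
218 [123.0, 129.0, 121.0] [16.0, 14.0, 16.0]
219 [92.0, 87.0, 80.0] [10.0, 8.0, 8.0]
220 [48.0, 6.0, 4.0] [16.0, 8.0, 8.0]
221 [46.0, 4.0, 2.0] [16.0, 6.0, 4.0]
222 [48.0, 6.0, 3.0] [20.0, 9.0, 8.0]
223 [44.0, 2.0, 2.0] [25.0, 4.0, 7.0]
224 [45.0, 5.0, 5.0] [29.0, 4.0, 2.0]
225 [45.0, 7.0, 6.0] [32.0, 4.0, 4.0]
[[331.3, 218.9], [316.0, 217.6]]
```

```bash
python3 -c "
from station import order,state
print(order.hand_in()); s=state(); print(s['t'],s['tool_pos'],s['gripper_width'],s['ft_force'])"
```

```text
the job is handed in; nothing more can be done
None
the job is handed in; nothing more can be done
```

I hooked the blue carrier over the black stretch of the rail, slid it along without lifting it off until it sat over the green band, and let go. Then I pulled the rail out by its red handle to the orange tape and handed in while holding it there, at about 20 s.

**Final checks:**
- **Handle over tape:** the gripper was at y = 0.0870 m and the tape measured 0.0872 m at the rail. The side view put the handle's edge within about 1 mm of where it should be.
- **Holding against the spring:** about 8 N on the wrist along the rail (the spring should give about 8 N here), with the grip steady on the plate.
- **Carrier on band:** it spanned columns 310–320 in the top view, against 309.7–320.7 expected if centred on the band. No green was visible.

**Less certain:**
- My first red-mask check of the handle's edge found nothing because the handle was in shadow. I repeated it from raw pixel values.
- When I measured the carrier in the grip, some front edges in the side view disagreed with the rest by 1 to 2 pixels. The top view taken after I let go settled it as on the band.
- I did not see the other things on the panel disturbed in the pictures I took, but I made no separate check of each. No state reading was possible after handing in.

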